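# Square up a clock movement and light it with the pocket torch

### The arm

A 7-joint arm with a two-finger parallel gripper is mounted at the origin on the work surface. World frame = base frame: x ahead of the robot, y to its left, z up, the work surface at z = 0. Lengths are in m, angles in rad, forces in N, time in s.
With the tool pointing down it reaches from about 0.425 to 0.95 m from the base axis. Payload 4.7 kg.
Tool frame: the origin (TCP) lies at the very end of the fingers, on their centre line; the grasp point (between the pads) lies 19 mm behind it; z points along the fingers, y is the direction in which the jaws open and shut (so a half turn about z gives the same grasp; the last joint's range is limited). The gripper opens to 87 mm and grips with 3 to 60 N. Pads are 19 mm wide; open, the fingers measure 117 mm over their backs; the gripper's body (75 mm by 190 mm) begins 51 mm behind the grasp point.
Start: joints at [-1.157, 0.469, -0.049, 1.532, 0.024, 1.141, -0.082], TCP at [0.289, 0.61, 0.223] pointing down, gripper open.
Joint ranges: [-2.59, 2.59], [-0.33, 1.99], [-1.39, 1.29], [0.1, 2.45], [-1.04, 4.18], [0.21, 1.99], [-2.66, 2.66]. Speed limits (rad/s): [2.57, 2.57, 3.14, 3.14, 3.14, 3.14, 3.14].

### API

Orientations are given as a unit quaternion [x, y, z, w].
In Python, from workcell import telemetry, optics, workorder gives the robot as it stands. The module is installed in compiled form; this text tells all that it offers.
- The arm moves only by the shell command python3 -m inch 'ROWS' [FORCE]. ROWS is JSON, a list of rows, each an object with "linear": the shift along the tool's x, y, z in m, a list of three; "spin": the turn about the tool's z in rad; "hand": the gripper command: -1 is shut, 1 is fully open, values between are in proportion. In form: [{"linear": [tx, ty, tz], "spin": spin, "hand": hand}, ...]. A call has 1 to 8 rows; each row is the pose to reach, as a shift and turn from the pose measured when the call began, along the tool's axes at that moment; what a row does not reach only later rows make up. A row lasts 1/12 s, in which the tool goes at most 41.7 mm and 7.16 degrees, less where a joint would pass 70% of its speed; a pose out of reach is approached as far as the arm can. A call with a gripper value outside its range is refused whole. The fingers move at their own pace and stop on an object; FORCE is the grip in N (left out, the last holds). Time passes only in rows, so rows that repeat a pose let the fingers close. It gives the time, the measured TCP pose, the force and the opening at its end, in the units of the state.
- telemetry.observe(): the state, without advancing time (a new reading comes with each control period).
- optics.grab_frame(name): name is "scene" or "top" or "wrist"; returns a dict with "frame" (480x640x3 uint8, red, green, blue), "depth" (480x640 float32, m along the optical axis (not along the pixel's ray), 0 where there is no reading), "fx", "fy", "cx", "cy" (pixels), "T" (4x4, takes a point from camera to world coordinates). Camera axes: x right, y down, z forward; pixel columns grow to the right and rows downward; lengths in m; the calibration is good to about 2 mm. A picture is of the moment at which its call begins.
- workorder.finish_job(): hands the job in, once; it reports no verdict.
The state is a dict: "t": time; "joint_pos": joint angles; "dq": joint speeds; "joint_efforts": joint torques, N m; "tool_pos": TCP position; "orientation": TCP orientation; "force": force on the tool from outside, world axes, zero at the start; "ft_torque": the same for the moment, N m; "opening": opening from 0.0 (shut) to 1.0 (fully open).
Only numpy, scipy, OpenCV 4.12 (cv2) and the standard library are available. Lean on these libraries where they do the work, as an engineer would, in place of code of your own. Each camera call takes 0.05 s, during which the arm holds its last target. There are 200 camera calls.

### The job

Push the brass clock movement along the bench until it sits square and flush against both bars of the steel fence corner. Then draw the blue torch up out of its wooden holder, tilt it to about 45 degrees and keep it raised in the air with its lens about 6 cm from the dark centre wheel on top of the movement and pointing straight at it; finish while still holding the torch there, touching nothing with it. Leave the movement flat and square in the corner, and do not disturb the jar, the loupe or the screwdriver.

Things in the scene. Friction and masses are not known exactly. Their poses are not given: they have to be found in the camera images.
- fence: Fixed L of two dark steel bars on the bench, each 20 mm wide, 22 mm high. Origin: the inner corner at bench height. Inner faces: plane x=0 (bar beyond it on the +x side, away from the robot, reaching 145 mm to -y) and plane y=0 (bar on the +y side, reaching 145 mm to -x). The movement belongs in the quadrant x<0, y<0.
- movement: Brass clock movement (plates, pillars, wheels), solid block 110 mm (x) by 86 mm (y) by 28 mm high, about 0.55 kg, loose and flat on the bench, turned up to 0.25 rad from the fence's axes. Too wide to grip: push its sides (slides at 2 to 9 N, up to 15 N for a moment). Origin: centre of underside. When home, its x is along the fence's x and its origin is at x=-55 mm, y=-43 mm in the fence's frame.
- centre_wheel (a point): Centre of the top of the dark steel centre wheel, 26 mm across and 4 mm high, in the middle of the movement's top: 32 mm above the movement's underside.
- holder: Fixed wooden block 70 x 70 mm, 50 mm high, with one upright round hole 32 mm across and 40 mm deep in its middle. Origin: centre of its underside, on the bench.
- torch: Blue torch, 125 mm long, 0.09 kg: head 28 mm across for 30 mm from the lens, taper, then a round barrel 20 mm across from 38 mm to the tail. Stands upright, lens down, in the holder's hole: lens 10 mm above the bench, 85 mm standing out of the block. Origin: centre of the lens face; z runs from lens to tail (light leaves along -z).
- jar: Bystander: amber jar with black cap, 60 mm across, 75 mm high, loose. Origin: centre of its underside.
- loupe: Bystander: green eyepiece loupe, 36 mm across at the foot, 34 mm high, loose. Origin: centre of its underside.
- driver: Bystander: screwdriver with red handle lying on the bench along its x axis (handle to -x), 190 mm long, loose. Origin: on the bench under mid-length.
Not all that is in view belongs to the job. Of the things shaped like the movement, the brass one is meant.

How it is judged:
By the outcome, as a careful person would: the job done as asked, in the order asked, and still so for the second after the job is handed in, while the arm keeps its last pose, push and grip.
It also fails if it takes over 59 s, if anything falls off the work surface, if the arm or the gripper's body presses on something with over 40 N, if the wrist force passes 120 N, or if a joint passes its speed limit or range.

## Working session

There is one attempt and no reset: what is moved stays moved. The work goes in short steps, Python scripts to look and compute and a shell command to move; the robot and the scene stay as the last step left them, time stands still between calls to the robot, and variables do not carry over. Pictures are saved under pics/ and viewed, about 8 in all and at most 12, crops included, and the job is handed in when it is done.

```bash
mkdir -p pics; cat > h.py <<'E'
import numpy as np, cv2
from workcell import telemetry, optics, workorder
from scipy.spatial.transform import Rotation as R
def grab(n,save=None):
    f=optics.grab_frame(n)
    if save: cv2.imwrite('pics/'+save+'.png',f['frame'][:,:,::-1])
    return f
def pts(f):
    v,u=np.mgrid[:480,:640]; d=f['depth']
    P=np.stack([(u-f['cx'])/f['fx']*d,(v-f['cy'])/f['fy']*d,d],-1)
    return P@f['T'][:3,:3].T+f['T'][:3,3]
def ray(f,u,v,z):
    T=f['T'];d=T[:3,:3]@np.array([(u-f['cx'])/f['fx'],(v-f['cy'])/f['fy'],1]);o=T[:3,3]
    return o+d*(z-o[2])/d[2]
E
python3 - <<'E'
from h import *
for n in('top','scene'):
    f=grab(n,n+'0');print(n,f['fx'],np.round(f['T'],3).tolist())
    np.savez('/tmp/'+n+'0.npz',**f)
print(telemetry.observe())
E
```

```text
top 469.80000311869134 [[0.014, -0.983, 0.181, 0.402], [-1.0, -0.013, 0.006, 0.002], [-0.003, -0.182, -0.983, 1.223], [0.0, 0.0, 0.0, 1.0]]
scene 476.6587553435591 [[0.373, 0.524, -0.765, 1.34], [0.927, -0.196, 0.318, -0.295], [0.017, -0.829, -0.559, 0.569], [0.0, 0.0, 0.0, 1.0]]
{'t': 0.1, 'joint_pos': array([-1.15687964,  0.46934225, -0.04857782,  1.53356107,  0.02411972,
        1.14104064, -0.08229246]), 'dq': array([-0.00081999, -0.00211734, -0.00052763, -0.00534227, -0.00097621,
        0.00065437, -0.0004302 ]), 'joint_efforts': array([ 6.77776188e-04, -5.09169602e+01, -8.12853361e-02, -2.36829150e+01,
       -6.14983868e-02,  3.45348835e-02,  7.78055073e-05]), 'tool_pos': array([0.28899762, 0.60940091, 0.22162252]), 'orientation': array([ 2.19589473e-01,  9.75591966e-01, -8.69669985e-04, -1.50306400e-04]), 'force': array([-0.19280328,  0.58765163,  0.41834686]), 'ft_torque': array([0.03971876, 0.00203925, 0.03001602]), 'opening': 1.0007069530169022}
```

View pics/top0.png

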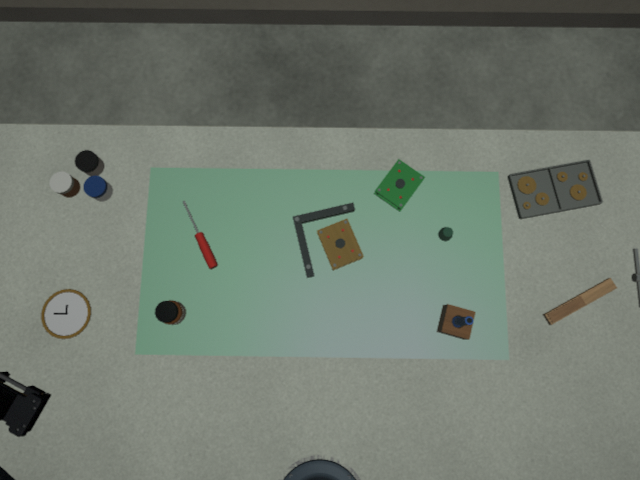

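View pics/scene0.png

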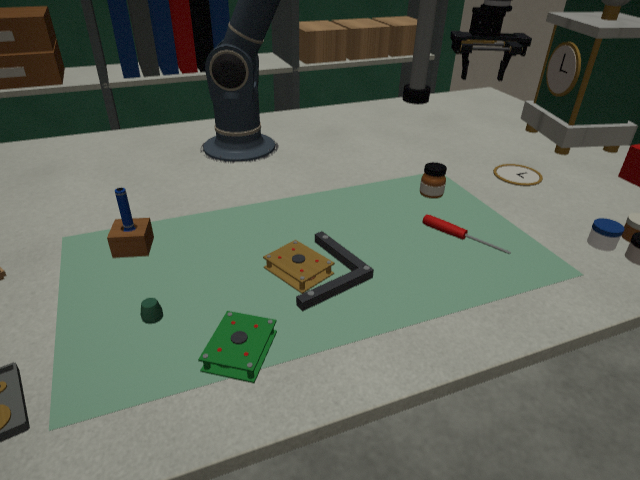

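The top view shows the fence's outer corner at (297,219), the brass movement around (340,244), the green decoy at (400,185), the holder and torch at (457,321), the loupe at (446,233), the jar at (170,312) and the driver at (200,235). The scene view agrees. Next I measure them.

```bash
cat > meas.py <<'E'
from h import *
def measure(f,verb=True):
    P=pts(f);hsv=cv2.cvtColor(f['frame'],cv2.COLOR_RGB2HSV);H,S,V=[hsv[...,i].astype(int) for i in range(3)]
    inm=(abs(P[...,1])<.6)&(P[...,0]>.25)&(P[...,0]<.9)
    M={'brass':(H>8)&(H<28)&(S>90)&(P[...,2]>.018)&(P[...,2]<.04),
       'dark':(S<90)&(V<75)&(P[...,2]>.008)&(P[...,2]<.032),
       'torch':(H>100)&(H<130)&(S>110)&(P[...,2]>.03),
       'wood':(H<20)&(S>80)&(P[...,2]>.035)&(P[...,2]<.065)}
    for k,m in M.items():
        m=(m&inm).astype(np.uint8)
        n,l,st,c=cv2.connectedComponentsWithStats(m)
        for i in range(1,n):
            if st[i,4]<40: continue
            q=P[l==i]; zt=np.percentile(q[:,2],80)
            r=cv2.minAreaRect((q[abs(q[:,2]-zt)<.006][:,:2]*1000).astype(np.float32)) if k!='torch' else None
            print(k,st[i].tolist(),'mean',np.round(q.mean(0),4),'ztop',round(zt,4),r)
    return P,M
E
python3 - <<'E'
from meas import *
for n in('top0','scene0'):
    print(n);measure(dict(np.load(f'/tmp/{n}.npz')))
f=telemetry.observe();print(R.from_quat(f['orientation']).as_matrix().round(3).tolist())
E
```

```text
top0
brass [318, 219, 45, 51, 1212] mean [ 0.637  -0.045   0.0287] ztop 0.0307 ((638.0092163085938, -45.122802734375), (110.61465454101562, 84.46820068359375), 22.967864990234375)
brass [546, 308, 14, 16, 115] mean [ 0.4605 -0.5863  0.0209] ztop 0.0225 ((460.6966552734375, -587.8473510742188), (27.273273468017578, 35.424774169921875), 26.1977596282959)
dark [509, 168, 38, 51, 122] mean [ 0.8007 -0.5283  0.0138] ztop 0.0171 ((803.791259765625, -527.5774536132812), (77.64584350585938, 154.83096313476562), 61.91926193237305)
dark [293, 203, 61, 74, 777] mean [0.6799 0.0184 0.0222] ztop 0.0246 ((650.1544189453125, -19.065040588378906), (164.79254150390625, 161.13018798828125), 14.4277925491333)
dark [439, 228, 12, 13, 59] mean [ 0.665  -0.3145  0.0206] ztop 0.0257 ((667.7026977539062, -316.5796813964844), (30.617074966430664, 16.238666534423828), 28.452245712280273)
dark [438, 305, 8, 28, 67] mean [ 0.4508 -0.3046  0.0198] ztop 0.0275 ((449.7652282714844, -304.5865783691406), (6.049172401428223, 69.44691467285156), 79.30045318603516)
torch [93, 176, 13, 21, 205] mean [0.7782 0.5869 0.047
[... 1097 characters left out ...]
8232 -0.5112  0.0129] ztop 0.0156 ((788.537109375, -509.0939025878906), (29.47559356689453, 121.80919647216797), 86.34526824951172)
torch [116, 194, 17, 32, 304] mean [ 0.4526 -0.3355  0.0944] ztop 0.1147 None
torch [592, 219, 29, 18, 266] mean [0.7867 0.584  0.0457] ztop 0.0482 None
wood [421, 173, 25, 14, 246] mean [0.4743 0.3678 0.049 ] ztop 0.056 ((468.8565673828125, 368.27581787109375), (52.62290573120117, 28.90700340270996), 43.40592956542969)
wood [107, 218, 44, 27, 796] mean [ 0.4573 -0.336   0.0468] ztop 0.0501 ((445.58905029296875, -335.85943603515625), (71.83992767333984, 74.52515411376953), 76.63887786865234)
[[-0.904, 0.428, -0.001], [0.428, 0.904, -0.002], [-0.0, -0.002, -1.0]]
```

```bash
cat > to.py <<'E'
# prints tool-axis shift + spin to world target: to.py x y z yaw_of_tool_y(deg)
import sys; from h import *
o=telemetry.observe();M=R.from_quat(o['orientation']).as_matrix()
t=np.array([float(a) for a in sys.argv[1:4]]);yaw=np.degrees(np.arctan2(M[1,1],M[0,1]))
print('t',round(o['t'],2),'pos',o['tool_pos'].round(4),'yaw',yaw.round(2),'F',o['force'].round(1),'op',round(o['opening'],3))
print('lin',(M.T@(t-o['tool_pos'])).round(4),'spin',round(np.radians((yaw-float(sys.argv[4])+90)%180-90),4))
E
P='{"linear":[-0.645,-0.499,0],"spin":0.876,"hand":0}'
echo
python3 -m inch '[{"linear":[-0.645,-0.499,0],"spin":0.876,"hand":0},{"linear":[-0.645,-0.499,0],"spin":0.876,"hand":0},{"linear":[-0.645,-0.499,0],"spin":0.876,"hand":0},{"linear":[-0.645,-0.499,0],"spin":0.876,"hand":0},{"linear":[-0.645,-0.499,0],"spin":0.876,"hand":0},{"linear":[-0.645,-0.499,0],"spin":0.876,"hand":0},{"linear":[-0.645,-0.499,0],"spin":0.876,"hand":0},{"linear":[-0.645,-0.499,0],"spin":0.876,"hand":0}]' 20
python3 to.py .658 -.117 .22 14.5
```

```text
t: 0.77
tool_pos: [0.4402, 0.3105, 0.2224]
orientation: [0.614, 0.789, -0.001, 0.0]
force: [1.5, -0.1, -0.2]
opening: 0.528
t 0.77 pos [0.4402 0.3105 0.2224] yaw 14.2 F [ 1.5 -0.1 -0.2] op 0.528
lin [-0.4679  0.1063  0.003 ] spin -0.0052
```

```bash

python3 -m inch '[{"linear":[-0.468,0.106,0],"spin":0,"hand":0},{"linear":[-0.468,0.106,0],"spin":0,"hand":0},{"linear":[-0.468,0.106,0],"spin":0,"hand":0},{"linear":[-0.468,0.106,0],"spin":0,"hand":0},{"linear":[-0.468,0.106,0],"spin":0,"hand":0},{"linear":[-0.468,0.106,0],"spin":0,"hand":0},{"linear":[-0.468,0.106,0],"spin":0,"hand":0},{"linear":[-0.468,0.106,0],"spin":0,"hand":0}]' >/dev/null
python3 -m inch '[{"linear":[-0.163,0.036,0],"spin":0,"hand":0},{"linear":[-0.163,0.036,0],"spin":0,"hand":0},{"linear":[-0.163,0.036,0],"spin":0,"hand":0},{"linear":[-0.163,0.036,0],"spin":0,"hand":0},{"linear":[-0.163,0.036,0],"spin":0,"hand":0}]' >/dev/null
python3 to.py .658 -.117 .22 14.5
python3 - <<'E'
from meas import *
f=grab('wrist','w1');print(f['T'].round(3).tolist());np.savez('/tmp/w1.npz',**f);measure(f)
E
```

```text
t 1.85 pos [ 0.6664 -0.1464  0.2222] yaw 13.59 F [-0.1 -1.1  0.7] op 0.498
lin [ 0.0305 -0.0013  0.0019] spin -0.0159
[[0.972, 0.225, 0.064, 0.648], [0.234, -0.931, -0.279, -0.07], [-0.003, 0.286, -0.958, 0.382], [0.0, 0.0, 0.0, 1.0]]
brass [249, 35, 129, 115, 10049] mean [ 0.6388 -0.0415  0.0264] ztop 0.0271 ((638.8095703125, -43.37052917480469), (110.00646209716797, 85.77983093261719), 23.051815032958984)
brass [59, 276, 41, 21, 401] mean [ 0.4326 -0.2968  0.0291] ztop 0.0357 ((432.7303771972656, -296.85858154296875), (2.9037528038024902, 31.820655822753906), 75.64041137695312)
dark [393, 0, 33, 158, 3404] mean [ 0.7217 -0.0061  0.0197] ztop 0.021 ((724.0059814453125, -11.463859558105469), (20.310575485229492, 139.30764770507812), 14.127199172973633)
dark [302, 80, 27, 29, 571] mean [ 0.6388 -0.0434  0.0304] ztop 0.031 ((639.0505981445312, -43.13261032104492), (24.405229568481445, 24.51528549194336), 13.660466194152832)
dark [416, 270, 21, 8, 105] mean [ 0.7993 -0.193   0.0303] ztop 0.031 ((799.2742919921875, -192.59677124023438), (21.4039363861084, 7.240482330322266), 15.060402870178223)
torch [53, 341, 20, 15, 168] mean [ 0.4545 -0.3268  0.0891] ztop 0.0878 None
wood [47, 283, 44, 25, 697] mean [ 0.4291 -0.3019  0.046 ] ztop 0.0488 ((429.7694396972656, -307.7489929199219), (26.400854110717773, 32.616886138916016), 76.6296615600586)
wood [64, 343, 13, 13, 85] mean [ 0.4388 -0.3646  0.0485] ztop 0.049 ((440.5623779296875, -365.02789306640625), (14.768698692321777, 12.690320014953613), 53.5865478515625)
```

View pics/w1.png

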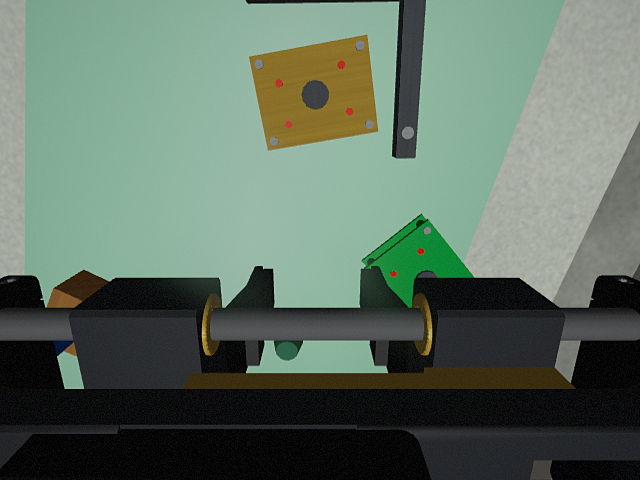

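The wrist view shows the brass movement at (315,95), the x-bar of the fence on the right, and clear bench beneath the fingers. I lower the fingers behind the −y face.

```bash

python3 -m inch '[{"linear":[0.0,-0.001,0.21],"spin":-0.009,"hand":0},{"linear":[0,-0.001,0.21],"spin":-0.009,"hand":0},{"linear":[0,-0.001,0.21],"spin":-0.009,"hand":0},{"linear":[0,-0.001,0.21],"spin":-0.009,"hand":0},{"linear":[0,-0.001,0.21],"spin":-0.009,"hand":0},{"linear":[0,-0.001,0.21],"spin":-0.009,"hand":0},{"linear":[0,-0.001,0.21],"spin":-0.009,"hand":0}]'
python3 -m inch '[{"linear":[0.02,0,0],"spin":0,"hand":0},{"linear":[0.035,0,0],"spin":0,"hand":0},{"linear":[0.042,0,0],"spin":0,"hand":0},{"linear":[0.048,0,0],"spin":0,"hand":0},{"linear":[0.054,0,0],"spin":0,"hand":0},{"linear":[0.06,0,0],"spin":0,"hand":0}]'
python3 to.py .658 -.117 .01 14.13
```

```text
t: 2.48
tool_pos: [0.662, -0.1422, 0.0095]
orientation: [0.614, 0.79, -0.004, -0.002]
force: [1.0, -0.4, 0.8]
opening: 0.503
t: 2.98
tool_pos: [0.6481, -0.0857, 0.0111]
orientation: [0.614, 0.789, -0.004, -0.0]
force: [0.5, -3.9, 2.5]
opening: 0.498
t 2.98 pos [ 0.6481 -0.0857  0.0111] yaw 14.24 F [ 0.5 -3.9  2.5] op 0.498
lin [-0.0328  0.0019  0.0013] spin 0.0019
```

```bash

python3 -m inch '[{"linear":[0.006,0,0],"spin":0,"hand":0},{"linear":[0.011,0,0],"spin":0,"hand":0},{"linear":[0.016,0,0],"spin":0,"hand":0},{"linear":[0.020,0,0],"spin":0,"hand":0},{"linear":[0.024,0,0],"spin":0,"hand":0},{"linear":[0.027,0,0],"spin":0,"hand":0},{"linear":[0.027,0,0],"spin":0,"hand":0}]'
python3 to.py .658 -.117 .01 14.13
python3 - <<'E'
from meas import *
measure(grab('wrist'));measure(grab('scene','s2'))
E
```

```text
t: 3.57
tool_pos: [0.6416, -0.0586, 0.0111]
orientation: [0.614, 0.789, -0.004, -0.0]
force: [1.2, -3.7, 2.1]
opening: 0.497
t 3.57 pos [ 0.6416 -0.0586  0.0111] yaw 14.27 F [ 1.2 -3.7  2.1] op 0.497
lin [-0.0606  0.0015  0.0013] spin 0.0024
brass [190, 72, 289, 212, 49991] mean [6.331e-01 3.000e-04 2.640e-02] ztop 0.0269 ((634.2998657226562, -4.633796691894531), (110.8614501953125, 88.5843734741211), 14.273133277893066)
dark [365, 13, 74, 2, 75] mean [0.6433 0.0652 0.02  ] ztop 0.0206 ((643.2088623046875, 65.1347427368164), (27.799638748168945, 0.8053293228149414), 14.188051223754883)
dark [185, 13, 401, 265, 3748] mean [0.6955 0.0244 0.0152] ztop 0.0192 ((658.6682739257812, 45.845489501953125), (103.34016418457031, 164.76084899902344), 70.41986846923828)
dark [180, 14, 63, 1, 63] mean [0.5731 0.0471 0.0202] ztop 0.0208 ((572.8582763671875, 46.9600715637207), (23.90227699279785, 0.7786936163902283), 13.66679573059082)
dark [540, 25, 14, 34, 84] mean [0.6994 0.0681 0.0213] ztop 0.0222 ((699.880859375, 68.48577880859375), (5.539481163024902, 11.888688087463379), 29.850994110107422)
da
[... 1074 characters left out ...]
674987793), 71.54476165771484)
dark [0, 365, 28, 72, 225] mean [ 0.823  -0.5111  0.0124] ztop 0.015 ((786.2415161132812, -509.6197814941406), (30.560585021972656, 124.02874755859375), 86.5902099609375)
torch [116, 194, 17, 32, 302] mean [ 0.4524 -0.3356  0.0943] ztop 0.1147 None
torch [592, 219, 29, 18, 271] mean [0.7868 0.584  0.0458] ztop 0.0483 None
wood [421, 173, 25, 14, 241] mean [0.4745 0.3678 0.0491] ztop 0.0556 ((472.17291259765625, 371.30242919921875), (53.451332092285156, 26.72454261779785), 56.31446838378906)
wood [107, 218, 44, 27, 797] mean [ 0.4572 -0.3362  0.0469] ztop 0.0501 ((445.3137512207031, -335.60528564453125), (71.37749481201172, 76.07445526123047), 74.60064697265625)
```

```bash

python3 -m inch '[{"linear":[0.002,0,0],"spin":0,"hand":0},{"linear":[0.0035,0,0],"spin":0,"hand":0},{"linear":[0.0035,0,0],"spin":0,"hand":0}]'
python3 -m inch '[{"linear":[0.0015,0,0],"spin":0,"hand":0},{"linear":[0.0015,0,0],"spin":0,"hand":0}]'
python3 -m inch '[{"linear":[0.0015,0,0],"spin":0,"hand":0},{"linear":[0.0015,0,0],"spin":0,"hand":0}]'
```

```text
t: 3.92
tool_pos: [0.641, -0.057, 0.0108]
orientation: [0.614, 0.789, -0.004, 0.001]
force: [2.3, -5.8, 2.0]
opening: 0.498
t: 4.08
tool_pos: [0.6411, -0.0571, 0.0108]
orientation: [0.614, 0.789, -0.005, 0.002]
force: [3.0, -5.6, 2.0]
opening: 0.495
t: 4.25
tool_pos: [0.6411, -0.0571, 0.0109]
orientation: [0.614, 0.789, -0.005, 0.003]
force: [1.5, -6.0, 2.7]
opening: 0.497
```

```bash

python3 -m inch '[{"linear":[0.004,0,0],"spin":0,"hand":0},{"linear":[0.004,0,0],"spin":0,"hand":0},{"linear":[0.004,0,0],"spin":0,"hand":0}]'
python3 to.py .658 -.117 .01 14.13
python3 - <<'E'
from meas import *
f=grab('wrist','w3');P,M=measure(f);np.savez('/tmp/w3.npz',**f)
E
```

```text
t: 4.5
tool_pos: [0.641, -0.0571, 0.011]
orientation: [0.615, 0.789, -0.007, 0.005]
force: [4.9, -8.2, -0.4]
opening: 0.505
t 4.5 pos [ 0.641  -0.0571  0.011 ] yaw 14.12 F [ 4.9 -8.2 -0.4] op 0.505
lin [-0.0622  0.0018  0.002 ] spin -0.0001
brass [188, 71, 292, 225, 50396] mean [0.6326 0.0022 0.0264] ztop 0.0269 ((633.5372314453125, -1.7489738464355469), (110.82960510253906, 87.13340759277344), 14.32208251953125)
dark [480, 17, 72, 261, 3272] mean [0.7052 0.0221 0.0147] ztop 0.0186 ((701.722900390625, 23.068435668945312), (24.16132354736328, 110.2550048828125), 16.966840744018555)
dark [152, 18, 142, 2, 144] mean [0.5773 0.0483 0.0201] ztop 0.0206 ((577.5988159179688, 48.409507751464844), (53.29046630859375, 1.1262826919555664), 14.511929512023926)
dark [541, 28, 14, 34, 85] mean [0.6993 0.0685 0.0213] ztop 0.022 ((699.670654296875, 69.18329620361328), (4.9346604347229, 11.784640312194824), 17.75832748413086)
dark [248, 281, 26, 27, 268] mean [ 0.6164 -0.0565  0.0249] ztop 0.0299 ((616.2430419921875, -55.441429138183594), (6.480655193328857, 15.771425247192383), 47.02891540527344)
dark [360, 281, 24, 27, 256] mean [ 0.6615 -0.0458  0.0242] ztop 0.0295 ((661.0665893554688, -44.57501220703125), (15.450974464416504, 6.512060642242432), 74.51514434814453)
torch [416, 278, 41, 2, 44] mean [ 0.6622 -0.0104  0.0839] ztop 0.0845 None
```

View pics/w3.png

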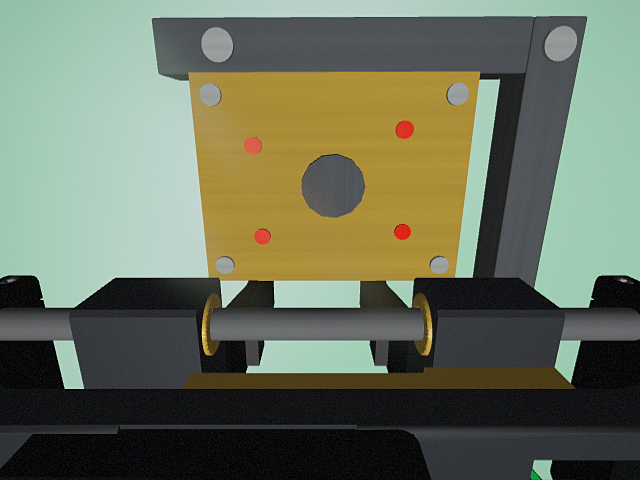

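The wrist view shows the movement flush along the y-bar (edge at row 72) with a gap left of the x-bar (columns 478–500). Now I go round to its −x face with the hand shut.

```bash

python3 -m inch '[{"linear":[-0.02,0,0],"spin":0,"hand":0},{"linear":[-0.02,0,-0.03],"spin":0,"hand":-1},{"linear":[-0.02,0,-0.07],"spin":0,"hand":-1},{"linear":[0.02,-0.05,-0.07],"spin":0,"hand":-1},{"linear":[0.056,-0.087,-0.07],"spin":0,"hand":-1},{"linear":[0.056,-0.087,-0.07],"spin":0,"hand":-1},{"linear":[0.056,-0.087,-0.07],"spin":0,"hand":-1},{"linear":[0.056,-0.087,-0.07],"spin":0,"hand":-1}]' 20
python3 to.py .5472 -.0232 .01 14.13
```

```text
t: 5.22
tool_pos: [0.5402, -0.0197, 0.0796]
orientation: [0.613, 0.79, -0.007, 0.003]
force: [1.0, -0.5, 0.2]
opening: 0.061
t 5.22 pos [ 0.5402 -0.0197  0.0796] yaw 14.33 F [ 1.  -0.5  0.2] op 0.061
lin [-0.0042  0.0064  0.0696] spin 0.0035
```

```bash

python3 -m inch '[{"linear":[-0.004,0.004,0.035],"spin":0.003,"hand":-1},{"linear":[-0.004,0.004,0.069],"spin":0.003,"hand":-1},{"linear":[-0.004,0.004,0.069],"spin":0.003,"hand":-1},{"linear":[-0.004,0.004,0.069],"spin":0.003,"hand":-1}]'
python3 -m inch '[{"linear":[0,0.01,0],"spin":0,"hand":-1},{"linear":[0,0.016,0],"spin":0,"hand":-1},{"linear":[0,0.021,0],"spin":0,"hand":-1},{"linear":[0,0.026,0],"spin":0,"hand":-1},{"linear":[0,0.031,0],"spin":0,"hand":-1},{"linear":[0,0.034,0],"spin":0,"hand":-1},{"linear":[0,0.034,0],"spin":0,"hand":-1}]'
python3 to.py .5472 -.0232 .01 14.13
python3 - <<'E'
from meas import *
measure(grab('wrist'))
E
```

```text
t: 5.55
tool_pos: [0.5437, -0.0236, 0.0091]
orientation: [0.615, 0.789, -0.008, 0.001]
force: [1.5, -0.2, 0.2]
opening: 0.005
t: 6.13
tool_pos: [0.5766, -0.0153, 0.0089]
orientation: [0.615, 0.789, -0.008, 0.001]
force: [-2.6, -0.8, 2.3]
opening: 0.009
t 6.13 pos [ 0.5766 -0.0153  0.0089] yaw 14.13 F [-2.6 -0.8  2.3] op 0.009
lin [-0.0005 -0.0304 -0.0007] spin 0.0001
brass [337, 216, 267, 92, 18461] mean [0.6372 0.0262 0.0264] ztop 0.0269 ((633.7014770507812, 20.831863403320312), (111.1893310546875, 42.681575775146484), 13.70536994934082)
brass [461, 341, 113, 48, 4579] mean [ 0.6744 -0.0211  0.0265] ztop 0.0269 ((674.8284912109375, -21.637836456298828), (51.63502883911133, 28.24887466430664), 13.928894996643066)
dark [293, 164, 347, 144, 10954] mean [0.6561 0.0534 0.019 ] ztop 0.0208 ((633.8504638671875, 37.008079528808594), (156.9390869140625, 51.09590148925781), 14.090290069580078)
dark [297, 267, 19, 25, 206] mean [ 0.5697 -0.0054  0.019 ] ztop 0.0259 ((568.822021484375, -5.262411117553711), (1.9992188215255737, 8.457907676696777), 84.02687072753906)
dark [318, 267, 19, 25, 331] mean [ 0.578  -0.0031  0.0202] ztop 0.0275 ((578.126953125, -2.9603018760681152), (8.425050735473633, 2.1702651977539062), 30.441680908203125)
dark [449, 285, 41, 23, 355] mean [0.6389 0.0082 0.0301] ztop 0.0308 ((639.6631469726562, 7.718725204467773), (9.940376281738281, 17.86098289489746), 54.885650634765625)
dark [563, 341, 17, 48, 256] mean [ 0.7171 -0.0238  0.0101] ztop 0.0111 ((717.285888671875, -24.307723999023438), (2.64052677154541, 31.424970626831055), 15.374800682067871)
torch [484, 389, 47, 3, 62] mean [0.6082 0.0213 0.1093] ztop 0.1096 None
```

```bash

python3 -m inch '[{"linear":[0,0.004,0],"spin":0,"hand":-1},{"linear":[0,0.007,0],"spin":0,"hand":-1},{"linear":[0,0.009,0],"spin":0,"hand":-1},{"linear":[0,0.011,0],"spin":0,"hand":-1},{"linear":[0,0.012,0],"spin":0,"hand":-1}]'
python3 -m inch '[{"linear":[0,0.003,0],"spin":0,"hand":-1},{"linear":[0,0.005,0],"spin":0,"hand":-1},{"linear":[0,0.006,0],"spin":0,"hand":-1}]'
python3 -m inch '[{"linear":[0,0.003,0],"spin":0,"hand":-1},{"linear":[0,0.003,0],"spin":0,"hand":-1}]'
```

```text
t: 6.6
tool_pos: [0.5883, -0.0124, 0.0086]
orientation: [0.615, 0.789, -0.008, 0.001]
force: [-4.3, -1.2, 2.5]
opening: 0.006
t: 6.85
tool_pos: [0.5914, -0.0117, 0.0082]
orientation: [0.615, 0.789, -0.01, -0.001]
force: [-11.4, -2.9, 9.6]
opening: 0.002
t: 7.02
tool_pos: [0.5913, -0.0117, 0.008]
orientation: [0.615, 0.788, -0.013, -0.004]
force: [-9.8, -1.4, 9.5]
opening: 0.008
```

```bash

python3 -m inch '[{"linear":[0,-0.025,0],"spin":0,"hand":-1},{"linear":[0,-0.025,-0.04],"spin":0,"hand":-1},{"linear":[0,-0.025,-0.08],"spin":0,"hand":-1},{"linear":[-0.04,-0.01,-0.12],"spin":0,"hand":-1},{"linear":[-0.08,0.02,-0.16],"spin":0,"hand":-1},{"linear":[-0.12,0.04,-0.19],"spin":0,"hand":-1},{"linear":[-0.12,0.04,-0.19],"spin":0,"hand":0},{"linear":[-0.12,0.04,-0.19],"spin":0,"hand":0}]'
python3 - <<'E'
from meas import *
f=grab('wrist','w4');np.savez('/tmp/w4.npz',**f);measure(f)
E
```

```text
t: 7.68
tool_pos: [0.67, -0.1213, 0.2038]
orientation: [0.617, 0.787, -0.01, 0.003]
force: [1.2, -1.5, 0.8]
opening: 0.081
brass [271, 14, 131, 107, 12107] mean [0.6534 0.0047 0.0264] ztop 0.0271 ((653.9644775390625, 3.7730789184570312), (111.26467895507812, 86.6978759765625), 13.79616641998291)
brass [48, 299, 30, 9, 142] mean [ 0.4246 -0.2946  0.0245] ztop 0.0283 ((424.6754455566406, -294.5738830566406), (2.9462835788726807, 15.52442741394043), 78.5595474243164)
brass [90, 341, 23, 41, 219] mean [ 0.4744 -0.3491  0.0297] ztop 0.0364 ((475.0298156738281, -346.6753845214844), (60.64765930175781, 0.9351082444190979), 74.98863220214844)
dark [231, 0, 193, 183, 6055] mean [0.6813 0.018  0.0202] ztop 0.0211 ((651.91845703125, -20.682876586914062), (165.6389617919922, 155.47386169433594), 13.550272941589355)
dark [321, 53, 29, 32, 695] mean [0.6536 0.0025 0.0304] ztop 0.031 ((653.4989624023438, 2.629404067993164), (24.330659866333008, 24.46305274963379), 14.670843124389648)
torch [53, 341, 25, 18, 222] mean [ 0.4474 -0.3279  0.049 ] ztop 0.0501 None
torch [54, 350, 12, 18, 117] mean [ 0.4551 -0.3218  0.0701] ztop 0.0642 None
wood [60, 341, 49, 48, 1378] mean [ 0.4641 -0.3438  0.0475] ztop 0.0489 ((459.6712951660156, -340.5774230957031), (71.34740447998047, 33.717994689941406), 74.92996215820312)
```

View pics/w4.png

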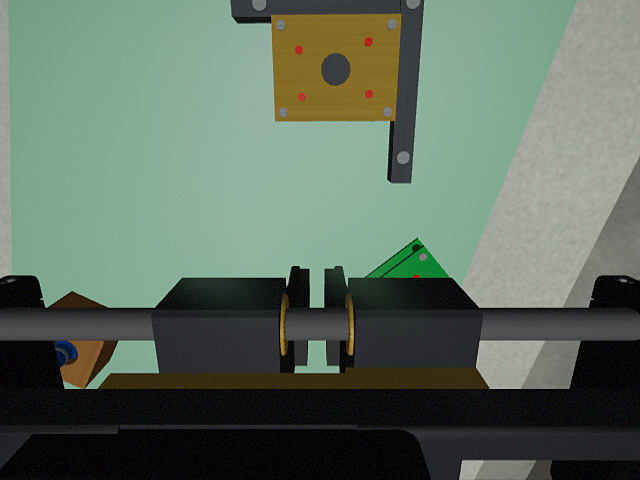

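```bash
cat > flush.py <<'E'
import sys; from meas import *
from contextlib import redirect_stdout; import io
def flush(f):
    with redirect_stdout(io.StringIO()): P,M=measure(f)
    a=np.radians(14.1);Q=P.copy();Q[...,0]=P[...,0]*np.cos(a)+P[...,1]*np.sin(a);Q[...,1]=-P[...,0]*np.sin(a)+P[...,1]*np.cos(a)
    b=Q[M['brass']&(abs(Q[...,0]-.634)<.07)&(abs(Q[...,1]+.157)<.055)]; d=Q[M['dark']&(Q[...,2]>.017)&(Q[...,2]<.025)]
    for ax,oth,c in((0,1,-.157),(1,0,.634)):
        for lo,hi in((-.036,-.015),(-.01,.01),(.015,.036)):
            s=b[(b[:,oth]>c+lo)&(b[:,oth]<c+hi),ax]; w=d[(d[:,oth]>c+lo)&(d[:,oth]<c+hi)]
            w=w[:,ax]; e=np.percentile(s,99.5); w=w[(w>e-.006)&(w<e+.04)]
            print('axis','xy'[ax],'movement edge',(e*1000).round(1),'bar',(np.percentile(w,1)*1000).round(1),(np.percentile(w,99)*1000).round(1))
if __name__=='__main__': flush(dict(np.load(sys.argv[1])))
E
python3 flush.py /tmp/w4.npz; python3 to.py .443 -.336 .2 14.13
```

```text
axis x movement edge 689.3 bar 691.3 708.9
axis x movement edge 689.3 bar 691.2 708.8
axis x movement edge 689.4 bar 691.3 709.0
axis y movement edge -112.1 bar -111.4 -101.4
axis y movement edge -112.1 bar -111.7 -101.6
axis y movement edge -113.9 bar -111.9 -101.6
t 7.73 pos [ 0.6689 -0.1204  0.2025] yaw 13.83 F [ 2.2 -0.4  0.8] op 0.12
lin [-0.1552 -0.2708  0.0088] spin -0.0052
```

```bash

python3 -m inch '[{"linear":[0.012,0.013,0.04],"spin":-0.005,"hand":0},{"linear":[0.016,0.013,0.08],"spin":-0.005,"hand":0},{"linear":[0.018,0.013,0.12],"spin":-0.005,"hand":0},{"linear":[0.018,0.013,0.16],"spin":-0.005,"hand":0},{"linear":[0.018,0.013,0.192],"spin":-0.005,"hand":0},{"linear":[0.018,0.013,0.192],"spin":-0.005,"hand":0},{"linear":[0.018,0.013,0.192],"spin":-0.005,"hand":0}]' 
python3 to.py .6727 -.0730 .01 14.13
```

```text
t: 8.32
tool_pos: [0.6743, -0.1021, 0.0086]
orientation: [0.614, 0.789, -0.011, 0.001]
force: [-0.4, -0.1, 0.7]
opening: 0.492
t 8.32 pos [ 0.6743 -0.1021  0.0086] yaw 14.18 F [-0.4 -0.1  0.7] op 0.492
lin [ 0.0286  0.0055 -0.0019] spin 0.0009
```

```bash

python3 -m inch '[{"linear":[0.025,0.005,0],"spin":0,"hand":0},{"linear":[0.042,0.005,0],"spin":0,"hand":0},{"linear":[0.046,0.005,0],"spin":0,"hand":0},{"linear":[0.049,0.005,0],"spin":0,"hand":0},{"linear":[0.051,0.005,0],"spin":0,"hand":0},{"linear":[0.053,0.005,0],"spin":0,"hand":0},{"linear":[0.055,0.005,0],"spin":0,"hand":0}]' 
python3 -m inch '[{"linear":[0.003,0,0],"spin":0,"hand":0},{"linear":[0.004,0,0],"spin":0,"hand":0},{"linear":[0.004,0,0],"spin":0,"hand":0}]' 
python3 to.py .6727 -.0730 .01 14.13
```

```text
t: 8.9
tool_pos: [0.6667, -0.0509, 0.009]
orientation: [0.615, 0.788, -0.011, 0.003]
force: [1.0, -4.9, 2.7]
opening: 0.498
t: 9.15
tool_pos: [0.6668, -0.0508, 0.0094]
orientation: [0.616, 0.788, -0.012, 0.005]
force: [3.0, -5.7, -1.4]
opening: 0.498
t 9.15 pos [ 0.6668 -0.0508  0.0094] yaw 13.94 F [ 3.  -5.7 -1.4] op 0.498
lin [-0.023   0.0004 -0.    ] spin -0.0033
```

```bash

python3 -m inch '[{"linear":[-0.03,0,0],"spin":-0.003,"hand":0},{"linear":[-0.06,0,-0.03],"spin":-0.003,"hand":0.3},{"linear":[-0.09,0,-0.06],"spin":-0.003,"hand":0.6},{"linear":[-0.11,0,-0.1],"spin":-0.003,"hand":1},{"linear":[-0.12,0,-0.14],"spin":-0.003,"hand":1},{"linear":[-0.12,0,-0.18],"spin":-0.003,"hand":1},{"linear":[-0.12,0,-0.2],"spin":-0.003,"hand":1},{"linear":[-0.12,0,-0.2],"spin":-0.003,"hand":1}]' 
python3 - <<'E'
from meas import *;from flush import flush
f=grab('wrist','w5');np.savez('/tmp/w5.npz',**f);flush(f);measure(f)
E
python3 to.py .468 -.433 .21 14.13
```

```text
t: 9.82
tool_pos: [0.6999, -0.1633, 0.2193]
orientation: [0.615, 0.788, -0.009, 0.01]
force: [1.3, 1.1, -0.9]
opening: 0.941
axis x movement edge 689.5 bar 691.1 709.3
axis x movement edge 689.4 bar 691.1 709.1
t 9.87 pos [ 0.6984 -0.1624  0.2157] yaw 14.08 F [-0.  -0.4 -0.4] op 0.963
lin [-0.2061 -0.2893  0.0129] spin -0.0009Traceback (most recent call last):
  File "<stdin>", line 2, in <module>
  File "flush.py", line 10, in flush
    w=w[:,ax]; e=np.percentile(s,99.5); w=w[(w>e-.006)&(w<e+.04)]
                 ~~~~~~~~~~~~~^^^^^^^^
    return _quantile_unchecked(
        a, q, axis, out, overwrite_input, method, keepdims, weights)
    return _ureduce(a,
                    func=_quantile_ureduce_func,
    ...<5 lines>...
                    overwrite_input=overwrite_input,
                    method=method)
    r = func(a, **kwargs)
    result = _quantile(arr,
                       quantiles=q,
    ...<2 lines>...
                       out=out,
                       weights=wgt)
    slices_having_nans = np.isnan(arr[-1, ...])
                                  ~~~^^^^^^^^^
IndexError: index -1 is out of bounds for axis 0 with size 0
```

```bash

python3 -m inch '[{"linear":[-0.206,-0.289,0],"spin":0,"hand":1},{"linear":[-0.206,-0.289,0],"spin":0,"hand":1},{"linear":[-0.206,-0.289,0],"spin":0,"hand":1},{"linear":[-0.206,-0.289,0],"spin":0,"hand":1},{"linear":[-0.206,-0.289,0],"spin":0,"hand":1},{"linear":[-0.206,-0.289,0],"spin":0,"hand":1},{"linear":[-0.206,-0.289,0],"spin":0,"hand":1},{"linear":[-0.206,-0.289,0],"spin":0,"hand":1}]' >/dev/null
python3 -m inch '[{"linear":[-0.02,-0.028,0],"spin":0,"hand":1},{"linear":[-0.02,-0.028,0],"spin":0,"hand":1},{"linear":[-0.02,-0.028,0],"spin":0,"hand":1}]'
python3 - <<'E'
from meas import *
f=grab('wrist','w6');np.savez('/tmp/w6.npz',**f);P,M=measure(f)
q=P[M['torch']&(abs(P[...,0]-.445)<.05)&(abs(P[...,1]+.336)<.05)]
for lo,hi in((.048,.06),(.06,.075),(.075,.09),(.09,.105),(.105,.125),(.128,.14)):
    s=q[(q[:,2]>lo)&(q[:,2]<hi)]
    if len(s)>5: print(lo,len(s),s.mean(0).round(4),s.min(0).round(4),s.max(0).round(4))
E
python3 to.py .468 -.433 .21 14.13
```

```text
t: 10.78
tool_pos: [0.4542, -0.4437, 0.2194]
orientation: [0.617, 0.787, -0.01, 0.004]
force: [-0.8, 0.7, -0.8]
opening: 1.001
torch [320, 60, 36, 47, 851] mean [ 0.4413 -0.3387  0.1046] ztop 0.1336 None
wood [282, 29, 108, 115, 5417] mean [ 0.4415 -0.3349  0.0484] ztop 0.0491 ((442.0040283203125, -335.236572265625), (69.77593994140625, 69.75724029541016), 75.05823516845703)
0.06 20 [ 0.4411 -0.344   0.0691] [ 0.4344 -0.3454  0.0616] [ 0.4504 -0.3411  0.0749]
0.075 28 [ 0.4399 -0.3434  0.0822] [ 0.4323 -0.3455  0.0755] [ 0.4506 -0.3374  0.0893]
0.09 34 [ 0.4409 -0.3439  0.0977] [ 0.4336 -0.3455  0.0914] [ 0.4493 -0.3404  0.1048]
0.105 39 [ 0.4404 -0.3441  0.1128] [ 0.4334 -0.3455  0.1053] [ 0.4494 -0.3399  0.1228]
0.128 507 [ 0.442  -0.3358  0.1334] [ 0.4323 -0.3454  0.1296] [ 0.4516 -0.3259  0.1363]
t 10.83 pos [ 0.4566 -0.4417  0.2193] yaw 14.01 F [-0.1  0.6 -0.1] op 0.998
lin [0.0059 0.0133 0.0091] spin -0.0021
```

View pics/w6.png

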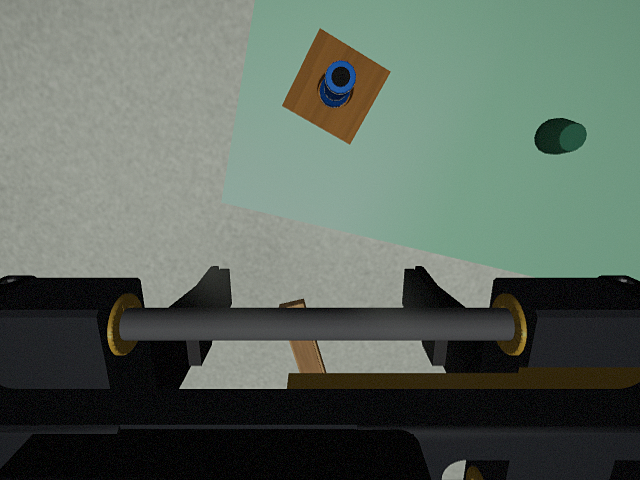

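Wrist view: the torch's tail is at (340,77), upright in the holder (330,85). Ray casting puts its axis at (0.442, −0.336), top 0.134, which matches the given sizes. I move over it and descend.

```bash
python3 to.py .442 -.3356 .21 14.13
python3 -m inch '[{"linear":[0.04,0.006,0.004],"spin":0,"hand":1},{"linear":[0.08,0.011,0.008],"spin":0,"hand":1},{"linear":[0.106,0.0115,0.01],"spin":0,"hand":1},{"linear":[0.106,0.0115,0.01],"spin":0,"hand":1},{"linear":[0.106,0.0115,0.01],"spin":0,"hand":1}]' 12
python3 to.py .442 -.3356 .091 14.13
```

```text
t 10.83 pos [ 0.4566 -0.4417  0.2193] yaw 14.01 F [-0.1  0.6 -0.1] op 0.998
lin [0.1066 0.0116 0.0073] spin -0.0021
t: 11.25
tool_pos: [0.4433, -0.3326, 0.2064]
orientation: [0.613, 0.79, -0.009, 0.003]
force: [0.5, -0.6, 0.3]
opening: 1.0
t 11.25 pos [ 0.4433 -0.3326  0.2064] yaw 14.38 F [ 0.5 -0.6  0.3] op 1.0
lin [-0.0008 -0.0008  0.1155] spin 0.0043
```

```bash

python3 -m inch '[{"linear":[-0.001,-0.001,0.03],"spin":0.004,"hand":1},{"linear":[-0.001,-0.001,0.06],"spin":0.004,"hand":1},{"linear":[-0.001,-0.001,0.09],"spin":0.004,"hand":1},{"linear":[-0.001,-0.001,0.1155],"spin":0.004,"hand":1},{"linear":[-0.001,-0.001,0.1155],"spin":0.004,"hand":1},{"linear":[-0.001,-0.001,0.1155],"spin":0.004,"hand":1}]'
python3 to.py .442 -.3356 .091 14.13
```

```text
t: 11.75
tool_pos: [0.4417, -0.3361, 0.0901]
orientation: [0.615, 0.789, -0.009, 0.002]
force: [-0.1, -0.7, 1.5]
opening: 0.998
t 11.75 pos [ 0.4417 -0.3361  0.0901] yaw 14.14 F [-0.1 -0.7  1.5] op 0.998
lin [ 0.0004  0.0004 -0.0009] spin 0.0002
```

```bash

python3 -m inch '[{"linear":[0,0,0],"spin":0,"hand":-1},{"linear":[0,0,0],"spin":0,"hand":-1},{"linear":[0,0,0],"spin":0,"hand":-1},{"linear":[0,0,0],"spin":0,"hand":-1},{"linear":[0,0,0],"spin":0,"hand":-1},{"linear":[0,0,0],"spin":0,"hand":-1},{"linear":[0,0,0],"spin":0,"hand":-1}]' 15
python3 -m inch '[{"linear":[0,0,-0.01],"spin":0,"hand":-1},{"linear":[0,0,-0.02],"spin":0,"hand":-1},{"linear":[0,0,-0.032],"spin":0,"hand":-1},{"linear":[0,0,-0.032],"spin":0,"hand":-1},{"linear":[0,0,-0.032],"spin":0,"hand":-1}]'
python3 to.py .442 -.3356 .122 14.13
python3 - <<'E'
from meas import *
P,M=measure(grab('scene','s7'))
E
```

```text
t: 12.33
tool_pos: [0.4419, -0.3361, 0.0904]
orientation: [0.615, 0.789, -0.009, 0.002]
force: [-0.9, 0.3, -0.7]
opening: 0.556
t: 12.75
tool_pos: [0.4435, -0.3367, 0.1247]
orientation: [0.615, 0.789, -0.009, 0.004]
force: [-1.2, -0.7, 11.1]
opening: 0.213
t 12.75 pos [ 0.4435 -0.3367  0.1247] yaw 14.15 F [-1.2 -0.7 11.1] op 0.213
lin [ 0.0015 -0.0012  0.0027] spin 0.0004
brass [109, 225, 43, 27, 414] mean [ 0.4741 -0.3365  0.0289] ztop 0.0354 ((469.3173828125, -325.68804931640625), (49.59653091430664, 92.54511260986328), 26.56510353088379)
brass [290, 239, 69, 45, 1464] mean [0.6615 0.0021 0.0279] ztop 0.0289 ((654.8319091796875, 4.571510314941406), (114.29149627685547, 92.68067932128906), 14.413809776306152)
dark [315, 232, 11, 9, 62] mean [0.5669 0.03   0.0203] ztop 0.0226 ((568.9866943359375, 34.38947677612305), (22.66838264465332, 21.40800666809082), 15.448212623596191)
dark [296, 237, 78, 72, 1197] mean [0.7153 0.0043 0.0195] ztop 0.0226 ((668.1992797851562, -14.922447204589844), (139.86215209960938, 166.53549194335938), 14.763872146606445)
dark [233, 331, 14, 13, 68] mean [ 0.
[... 275 characters left out ...]
203918457), 82.18632507324219)
dark [0, 365, 28, 73, 243] mean [ 0.8219 -0.5113  0.0127] ztop 0.0154 ((787.2157592773438, -509.15106201171875), (30.325214385986328, 122.55313110351562), 86.51299285888672)
torch [117, 196, 16, 30, 280] mean [ 0.4535 -0.3355  0.0919] ztop 0.1106 None
torch [592, 219, 29, 18, 265] mean [0.7865 0.584  0.0456] ztop 0.0481 None
wood [421, 173, 25, 14, 242] mean [0.4744 0.3678 0.0492] ztop 0.056 ((468.3691711425781, 371.1585998535156), (52.467185974121094, 28.264272689819336), 50.24829864501953)
wood [107, 218, 44, 26, 789] mean [ 0.457  -0.3362  0.0469] ztop 0.0501 ((445.2602233886719, -335.7986145019531), (71.12776947021484, 77.49503326416016), 75.17100524902344)
```

The fingers were still closing during the lift, so the torch stayed down. I reopen, go back down and wait out the closing.

```bash

python3 -m inch '[{"linear":[0,0,0],"spin":0,"hand":-0.3},{"linear":[0,0,0],"spin":0,"hand":-0.3},{"linear":[0,0,0],"spin":0,"hand":-0.3},{"linear":[0,0,0],"spin":0,"hand":-0.3}]'
python3 to.py .442 -.3356 .091 14.13
python3 - <<'E'
from meas import *
f=grab('wrist','w8');P,M=measure(f)
f=grab('scene','s8')
cv2.imwrite('pics/s8c.png',cv2.resize(f['frame'][150:300,50:250,::-1],(800,600),interpolation=2))
E
```

```text
t: 13.13
tool_pos: [0.4433, -0.3365, 0.1243]
orientation: [0.615, 0.789, -0.009, 0.004]
force: [-0.7, -0.5, -1.0]
opening: 0.337
t 13.13 pos [ 0.4433 -0.3365  0.1243] yaw 14.16 F [-0.7 -0.5 -1. ] op 0.337
lin [ 0.0018 -0.0007  0.0333] spin 0.0004
brass [299, 167, 83, 50, 371] mean [ 0.4508 -0.3017  0.0294] ztop 0.0357 ((450.9925842285156, -301.72406005859375), (0.5129709243774414, 67.93132781982422), 74.9325942993164)
brass [295, 231, 7, 18, 54] mean [ 0.4297 -0.3452  0.0328] ztop 0.0379 ((429.4241638183594, -344.5934753417969), (1.250150442123413, 11.2064847946167), 37.368221282958984)
brass [333, 230, 6, 20, 41] mean [ 0.4574 -0.3383  0.0308] ztop 0.0361 ((457.30963134765625, -338.1889343261719), (10.133082389831543, 0.9689920544624329), 79.84396362304688)
dark [527, 461, 25, 19, 156] mean [ 0.7205 -0.5302  0.0116] ztop 0.0133 ((720.1643676757812, -532.4295654296875), (33.4527473449707, 13.665453910827637), 72.75001525878906)
torch [299, 217, 37, 28, 374] mean [ 0.4406 -0.3283  0.0433] ztop 0.0442 None
torch [297, 246, 38, 35, 618] mean [ 0.4392 -0.3282  0.1118] ztop 0.1207 None
torch [295, 274, 41, 34, 710] mean [ 0.4412 -0.332   0.1335] ztop 0.1338 None
wood [252, 169, 133, 129, 6784] mean [ 0.4404 -0.3273  0.0481] ztop 0.049 ((441.9543762207031, -335.5728759765625), (70.61251068115234, 69.93363189697266), 74.98261260986328)
```

View pics/s8c.png

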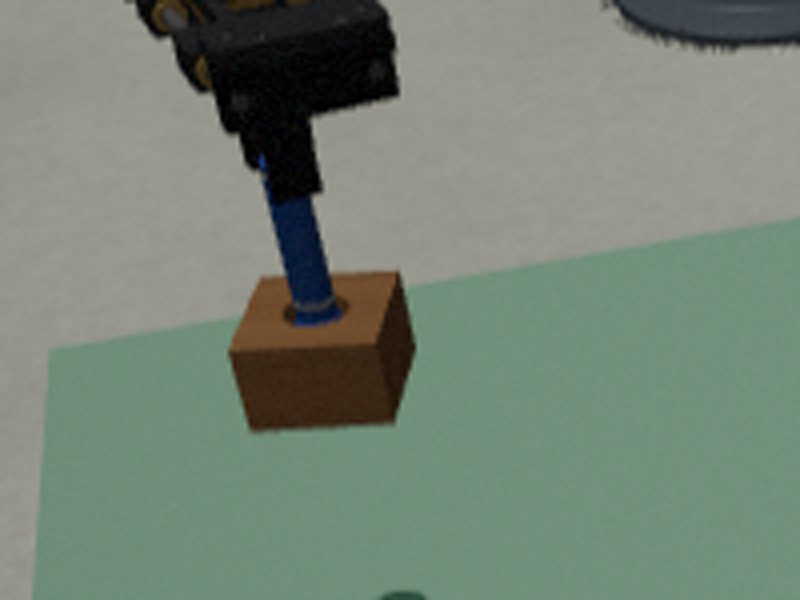

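The torch still stands in the holder (crop, column 310), with its tail at 0.134. I go down and grip fully.

```bash

python3 -m inch '[{"linear":[0.001,-0.001,0],"spin":0,"hand":0},{"linear":[0.001,-0.001,0.01],"spin":0,"hand":0},{"linear":[0.001,-0.001,0.022],"spin":0,"hand":0},{"linear":[0.001,-0.001,0.033],"spin":0,"hand":-0.3},{"linear":[0.001,-0.001,0.033],"spin":0,"hand":-0.6},{"linear":[0.001,-0.001,0.033],"spin":0,"hand":-1},{"linear":[0.001,-0.001,0.033],"spin":0,"hand":-1},{"linear":[0.001,-0.001,0.033],"spin":0,"hand":-1}]' 15
python3 -m inch '[{"linear":[0,0,0],"spin":0,"hand":-1},{"linear":[0,0,0],"spin":0,"hand":-1},{"linear":[0,0,0],"spin":0,"hand":-1},{"linear":[0,0,0],"spin":0,"hand":-1},{"linear":[0,0,0],"spin":0,"hand":-1},{"linear":[0,0,0],"spin":0,"hand":-1}]' 15
```

```text
t: 13.9
tool_pos: [0.4422, -0.3368, 0.0915]
orientation: [0.615, 0.789, -0.009, 0.004]
force: [2.0, -0.0, -1.7]
opening: 0.219
t: 14.4
tool_pos: [0.4421, -0.3368, 0.0915]
orientation: [0.615, 0.789, -0.009, 0.004]
force: [-0.8, -0.9, -1.7]
opening: 0.214
```

```bash

python3 -m inch '[{"linear":[0,0,-0.01],"spin":0,"hand":-1},{"linear":[0,0,-0.02],"spin":0,"hand":-1},{"linear":[0,0,-0.032],"spin":0,"hand":-1},{"linear":[0,0,-0.032],"spin":0,"hand":-1},{"linear":[0,0,-0.032],"spin":0,"hand":-1}]'
python3 - <<'E'
from meas import *
for n in('wrist','scene'):
    f=grab(n);P=pts(f);h=cv2.cvtColor(f['frame'],cv2.COLOR_RGB2HSV)
    m=(h[...,0]>100)&(h[...,0]<130)&(h[...,1]>100)&(abs(P[...,0]-.442)<.05)&(abs(P[...,1]+.336)<.05)
    q=P[m];print(n,len(q),np.percentile(q[:,2],[1,10,50,90,99]).round(4))
E
```

```text
t: 14.82
tool_pos: [0.443, -0.3366, 0.1249]
orientation: [0.615, 0.789, -0.009, 0.006]
force: [1.0, 0.1, -0.6]
opening: 0.219
wrist 8870 [0.0728 0.1099 0.2279 0.242  0.2446]
scene 635 [0.0514 0.0609 0.1123 0.3591 0.4353]
```

```bash

python3 -m inch '[{"linear":[-0.007,0,-0.0005],"spin":0,"hand":-1},{"linear":[-0.014,0,-0.001],"spin":0,"hand":-1},{"linear":[-0.026,0,-0.0005],"spin":0,"hand":-1},{"linear":[-0.038,0,0.0015],"spin":0,"hand":-1},{"linear":[-0.05,0,0.005],"spin":0,"hand":-1},{"linear":[-0.061,0,0.0105],"spin":0,"hand":-1},{"linear":[-0.071,0,0.017],"spin":0,"hand":-1},{"linear":[-0.074,0,0.019],"spin":0,"hand":-1}]'
python3 - <<'E'
from meas import *
f=grab('wrist','w9');np.savez('/tmp/w9.npz',**f)
g=grab('scene','s9');np.savez('/tmp/s9.npz',**g)
im=np.hstack([cv2.resize(f['frame'],(400,300)),cv2.resize(g['frame'][150:300,50:250],(400,300))])
cv2.imwrite('pics/c9.png',im[...,::-1])
E
```

```text
t: 15.58
tool_pos: [0.4598, -0.411, 0.1049]
orientation: [0.615, 0.788, -0.01, 0.005]
force: [0.0, 0.3, 1.0]
opening: 0.216
```

View pics/c9.png

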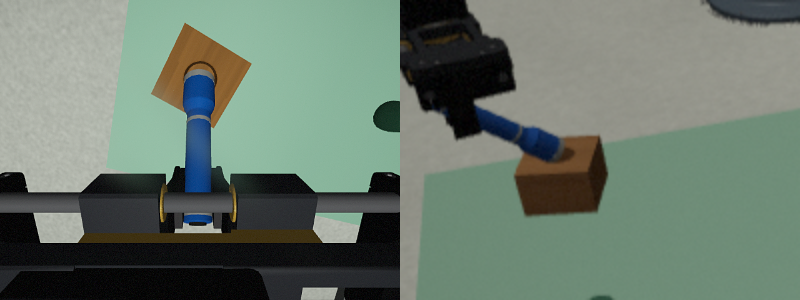

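The wrist and scene views show the torch pivoted against the hole rim to roughly 45°, still gripped. I tighten the grip, withdraw along its axis and measure.

```bash

python3 -m inch '[{"linear":[0,0,0],"spin":0,"hand":-1},{"linear":[0,0,0],"spin":0,"hand":-1},{"linear":[0,0,0],"spin":0,"hand":-1},{"linear":[-0.01,0,-0.012],"spin":0,"hand":-1},{"linear":[-0.02,0,-0.03],"spin":0,"hand":-1},{"linear":[-0.03,0,-0.06],"spin":0,"hand":-1},{"linear":[-0.03,0,-0.08],"spin":0,"hand":-1},{"linear":[-0.03,0,-0.08],"spin":0,"hand":-1}]' 50
cat > torch.py <<'E'
from h import *
from scipy.optimize import least_squares
def torch(f,lens_hint=None):
    """axis of torch in tool frame from wrist view: blue points on barrel+head, fit cylinder axis (plane fits by strip)"""
    o=telemetry.observe();M=R.from_quat(o['orientation']).as_matrix()
    P=pts(f);h=cv2.cvtColor(f['frame'],cv2.COLOR_RGB2HSV)
    Q=(P-o['tool_pos'])@M
    m=(h[...,0]>100)&(h[...,0]<130)&(h[...,1]>100)&(abs(Q[...,1])<.03)&(Q[...,0]>-.03)&(Q[...,0]<.12)&(Q[...,2]>-.05)&(Q[...,2]<.12)&(f['depth']>0)
    q=Q[m]; g=np.array([0,0,-.019])
    c=q.mean(0);d=np.linalg.svd(q-c,full_matrices=False)[2][0];d*=np.sign(d[2])   # toward the lens
    s=(q-g)@d; b=q[(s<.055)&(s>.012)]                       # barrel only
    def res(p):
        a=np.array([p[0],p[1],0])+g; dd=np.array([p[2],p[3],1]);dd/=np.linalg.norm(dd)
        return np.linalg.norm(np.cross(b-a,dd),axis=1)-.010
    r=least_squares(res,[0,0,d[0]/d[2],d[1]/d[2]],loss='soft_l1',f_scale=.001)
    dd=np.array([r.x[2],r.x[3],1]);dd/=np.linalg.norm(dd);a=np.array([r.x[0],r.x[1],0])+g
    sl=((q-a)@dd)
    D=M@dd
    print('n',len(b),'rms mm',1e3*np.sqrt(np.mean(res(r.x)**2)).round(5),'axis pt(tool)',a.round(4),'dir tool',dd.round(4),'dir world',D.round(4),'tilt from down',np.degrees(np.arccos(-D[2])).round(1),'blue s range',np.percentile(sl,[.5,99.5]).round(4))
    return o,M,a,dd,D,sl
E
python3 - <<'E'
from torch import *
f=grab('wrist','w10');np.savez('/tmp/w10.npz',**f);torch(f)
g=grab('scene');np.savez('/tmp/s10.npz',**g)
print(telemetry.observe()['tool_pos'])
E
```

```text
t: 16.35
tool_pos: [0.469, -0.4398, 0.1908]
orientation: [0.615, 0.788, -0.01, 0.009]
force: [0.8, -0.8, -0.6]
opening: 0.208
n 3060 rms mm 0.53 axis pt(tool) [ 0.0018 -0.0001 -0.019 ] dir tool [0.7142 0.0095 0.6999] dir world [-0.1654  0.6783 -0.716 ] tilt from down 44.3 blue s range [-0.0248  0.0932]
[ 0.46742597 -0.43690477  0.18630718]
```

View pics/w10.png

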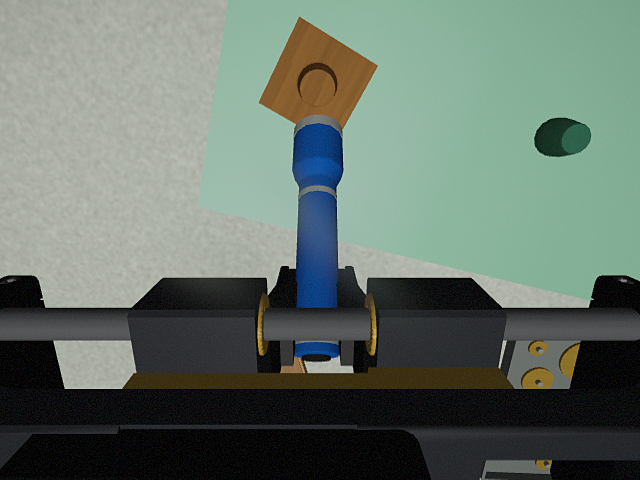

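The torch is clear of the holder, its tilt is 44.3° and the cylinder fit residual is 0.5 mm. Now to the movement.

```bash
python3 to.py .6803 -.107 .16 14.1
```

```text
t 16.45 pos [ 0.4674 -0.4369  0.1863] yaw 14.09 F [-0.5  0.2 -1.7] op 0.203
lin [0.2686 0.287  0.0185] spin -0.0001
```

```bash

python3 -m inch '[{"linear":[0.012,0.012,0],"spin":0,"hand":-1},{"linear":[0.03,0.032,0],"spin":0,"hand":-1},{"linear":[0.05,0.053,0],"spin":0,"hand":-1},{"linear":[0.07,0.075,0],"spin":0,"hand":-1},{"linear":[0.09,0.096,0],"spin":0,"hand":-1},{"linear":[0.11,0.118,0],"spin":0,"hand":-1},{"linear":[0.125,0.134,0],"spin":0,"hand":-1},{"linear":[0.134,0.143,0],"spin":0,"hand":-1}]'
python3 to.py .6803 -.107 .16 14.1
```

```text
t: 17.12
tool_pos: [0.5745, -0.2674, 0.1802]
orientation: [0.613, 0.79, -0.009, 0.003]
force: [0.2, 0.1, -1.3]
opening: 0.204
t 17.12 pos [ 0.5745 -0.2674  0.1802] yaw 14.39 F [ 0.2  0.1 -1.3] op 0.204
lin [0.1294 0.1426 0.0166] spin 0.0051
```

```bash

python3 -m inch '[{"linear":[0.012,0.012,0],"spin":0.005,"hand":-1},{"linear":[0.03,0.032,0],"spin":0.005,"hand":-1},{"linear":[0.05,0.053,0],"spin":0.005,"hand":-1},{"linear":[0.07,0.075,0.005],"spin":0.005,"hand":-1},{"linear":[0.09,0.096,0.01],"spin":0.005,"hand":-1},{"linear":[0.11,0.12,0.012],"spin":0.005,"hand":-1},{"linear":[0.122,0.136,0.014],"spin":0.005,"hand":-1},{"linear":[0.129,0.142,0.016],"spin":0.005,"hand":-1}]' >/dev/null
python3 -m inch '[{"linear":[0,0,0],"spin":0,"hand":-1},{"linear":[0,0,0],"spin":0,"hand":-1}]' 
cat > aim.py <<'E'
from torch import *
import sys
f=grab('wrist',sys.argv[1]);np.savez('/tmp/'+sys.argv[1],**f);o,M,a,dd,D,sl=torch(f)
W=np.array([.6535,.0032,.032])
A=o['tool_pos']+M@a; lens=A+.1*D
v=W-lens; print('pos',o['tool_pos'].round(4),'lens',lens.round(4),'dist',np.linalg.norm(v).round(4),'aim err deg',np.degrees(np.arccos(v@D/np.linalg.norm(v))).round(2),'v',v.round(4))
print('lin needed',(M.T@(W-.16*D-A)).round(4))
P=pts(f);h=cv2.cvtColor(f['frame'],cv2.COLOR_RGB2HSV)
m=(h[...,1]<90)&(h[...,2]<110)&(P[...,2]>.0285)&(P[...,2]<.035)&(abs(P[...,0]-.6535)<.03)&(abs(P[...,1])<.03)
print('wheel seen',m.sum(),P[m].mean(0).round(4) if m.any() else '')
E
python3 aim.py w11
```

```text
t: 17.95
tool_pos: [0.6802, -0.1046, 0.1582]
orientation: [0.613, 0.79, -0.01, 0.002]
force: [0.3, -0.2, -1.3]
opening: 0.206
n 3264 rms mm 0.64 axis pt(tool) [ 0.0016 -0.0001 -0.019 ] dir tool [0.7176 0.0087 0.6964] dir world [-0.1744  0.6848 -0.7076] tilt from down 45.0 blue s range [-0.0204  0.0975]
pos [ 0.6799 -0.106   0.1587] lens [ 0.6622 -0.0357  0.107 ] dist 0.0849 aim err deg 16.99 v [-0.0087  0.0389 -0.075 ]
lin needed [-0.0021  0.0016  0.0325]
wheel seen 924 [0.6538 0.0031 0.0304]
```

The lens offset is 0.1045 m: the tail shows at −0.0204, and w10 was taken while the arm was still settling. I update that and descend.

```bash
sed -i 's/\.1\*D/.1045*D/; s/\.16\*D/.1645*D/' aim.py
python3 -m inch '[{"linear":[-0.002,0.001,0.006],"spin":0,"hand":-1},{"linear":[-0.004,0.0015,0.014],"spin":0,"hand":-1},{"linear":[-0.005,0.0015,0.022],"spin":0,"hand":-1},{"linear":[-0.005,0.0015,0.028],"spin":0,"hand":-1},{"linear":[-0.005,0.0015,0.0295],"spin":0,"hand":-1},{"linear":[-0.005,0.0015,0.0295],"spin":0,"hand":-1},{"linear":[-0.005,0.0015,0.0295],"spin":0,"hand":-1},{"linear":[-0.005,0.0015,0.0295],"spin":0,"hand":-1}]' 60
python3 aim.py w12
```

```text
t: 18.67
tool_pos: [0.6826, -0.1109, 0.1297]
orientation: [0.614, 0.789, -0.01, 0.002]
force: [-0.3, -0.3, -0.7]
opening: 0.201
n 3248 rms mm 0.62 axis pt(tool) [ 0.0008 -0.0007 -0.019 ] dir tool [0.7173 0.0092 0.6967] dir world [-0.1736  0.6845 -0.708 ] tilt from down 44.9 blue s range [-0.0211  0.097 ]
pos [ 0.6827 -0.1109  0.1298] lens [ 0.6639 -0.0385  0.0748] dist 0.0606 aim err deg 0.26 v [-0.0104  0.0417 -0.0428]
lin needed [0.0006 0.0002 0.0003]
wheel seen 1195 [0.6537 0.0031 0.0304]
```

```bash

python3 -m inch '[{"linear":[0,0,0],"spin":0,"hand":-1},{"linear":[0,0,0],"spin":0,"hand":-1},{"linear":[0,0,0],"spin":0,"hand":-1},{"linear":[0,0,0],"spin":0,"hand":-1}]' 60
python3 aim.py w13
python3 - <<'E'
from meas import *
def byst(f):
    P=pts(f);h=cv2.cvtColor(f['frame'],cv2.COLOR_RGB2HSV);H,S=h[...,0],h[...,1]
    r=((H<6)|(H>174))&(S>150)&(P[...,2]<.06)&(P[...,1]>.1)&(P[...,1]<.4)
    g=(H>55)&(H<95)&(S>80)&(h[...,2]<90)&(P[...,2]>.01)&(P[...,2]<.05)&(abs(P[...,0]-.67)<.04)&(abs(P[...,1]+.315)<.04)
    j=(P[...,2]>.03)&(abs(P[...,0]-.46)<.06)&(abs(P[...,1]-.365)<.06)
    for n,m in(('driver',r),('loupe',g),('jar',j)): print(n,m.sum(),P[m].mean(0).round(4))
g=grab('scene','s13')
byst(dict(np.load('/tmp/scene0.npz')));byst(g)
f=dict(np.load('/tmp/w13.npz'));P,M=measure(f)
im=np.vstack([np.hstack([cv2.resize(f['frame'],(400,300)),cv2.resize(g['frame'],(400,300))])])
cv2.imwrite('pics/c13.png',im[...,::-1])
E
python3 flush.py /tmp/w13.npz
```

```text
t: 19.05
tool_pos: [0.6827, -0.1109, 0.1299]
orientation: [0.614, 0.789, -0.01, 0.002]
force: [0.9, 0.4, -1.1]
opening: 0.204
n 3226 rms mm 0.62 axis pt(tool) [ 0.0008 -0.0006 -0.019 ] dir tool [0.7184 0.0082 0.6956] dir world [-0.1747  0.6854 -0.7069] tilt from down 45.0 blue s range [-0.0212  0.0968]
pos [ 0.6827 -0.1109  0.1299] lens [ 0.6639 -0.0382  0.075 ] dist 0.0606 aim err deg 0.26 v [-0.0104  0.0414 -0.043 ]
lin needed [0.0003 0.0002 0.0006]
wheel seen 1190 [0.6537 0.0032 0.0304]
driver 458 [0.6262 0.3011 0.0197]
loupe 378 [ 0.683  -0.3221  0.0251]
jar 561 [0.4702 0.3711 0.0579]
driver 456 [0.6265 0.3012 0.0198]
loupe 378 [ 0.6829 -0.3221  0.0251]
jar 567 [0.4702 0.371  0.0575]
brass [235, 0, 169, 131, 18235] mean [0.6537 0.0044 0.0264] ztop 0.027 ((654.5858764648438, 1.624755859375), (111.26663208007812, 82.30805206298828), 14.208778381347656)
dark [190, 0, 44, 4, 110] mean [0.5716 0.0266 0.0112] ztop 0.0128 ((571.4853515625, 26.69198989868164), (29.064083099365234, 1.1590688228607178), 15.450657844543457)
dark [386, 0, 45, 208, 4132] mean [ 0.7233 -0.006   0.0201] ztop 0.
[... 1016 characters left out ...]
                                                                   ~~~~~~~~~~~~~^^^^^
    return _quantile_unchecked(
        a, q, axis, out, overwrite_input, method, keepdims, weights)
    return _ureduce(a,
                    func=_quantile_ureduce_func,
    ...<5 lines>...
                    overwrite_input=overwrite_input,
                    method=method)
    r = func(a, **kwargs)
    result = _quantile(arr,
                       quantiles=q,
    ...<2 lines>...
                       out=out,
                       weights=wgt)
    slices_having_nans = np.isnan(arr[-1, ...])
                                  ~~~^^^^^^^^^
IndexError: index -1 is out of bounds for axis 0 with size 0
```

View pics/c13.png

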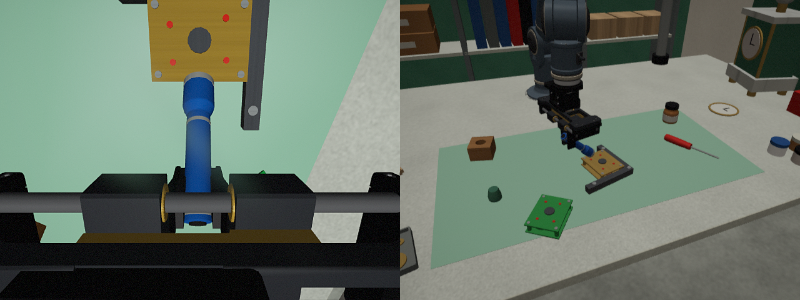

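```bash
python3 -c "
from workcell import workorder; print(workorder.finish_job())"
```

```text
the job is handed in; nothing more can be done
None
```

The job is handed in, at about 19 s on the robot's clock. The movement sits in the fence corner. The torch is held at 45°, about 6 cm from the centre wheel and pointing at it.

**What I did**
- **Movement:** I pushed it against the y-bar, then the x-bar, then the y-bar again until it stopped each time, at 6–11 N.
- **Torch:** The moves can't tilt the tool, so I drew the torch up and pivoted it in the fingers against the holder's rim. I then gripped it at 60 N and brought it over the movement.
- **One retry:** The first lift came before the fingers had closed, and the torch stayed in the holder. I regripped and lifted it properly.

**Last checks**

| Check | Result |
|---|---|
| Torch tilt | 45.0° |
| Lens to wheel | 60.6 mm |
| Aim error | 0.3° |
| Movement yaw against x-bar yaw | 14.21° and 14.19° |
| Movement edge against x-bar inner face | 689.4 mm and about 689.4 mm |
| Jar, loupe, driver | moved no more than 0.4 mm (measurement noise) |

**Checks that disagreed or failed**
- **x-bar gap:** My edge-strip check showed 2–3 mm at the x-bar. I put that down to shading on the bar's edge, since the fitted bar and the hard stop in the push both say flush.
- **y-bar:** It was out of the wrist view at the end, so the script's final y-strip check failed. An earlier strip check, before the second y push, read 0.4–0.7 mm on two strips and 2 mm on the third. For y I relied on both pushes stopping at the same place, within 0.2 mm.

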